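Move the charged battery pack from the charging cradle to the hive monitor

ROBOT

A 6-joint arm with a two-finger parallel gripper is mounted at the origin on the work surface. World frame = base frame: x ahead of the robot, y to its left, z up, the work surface at z = 0. Lengths are in m, angles in degrees, forces in N, time in s.
With the tool pointing down it reaches from about 0.3 to 0.75 m from the base axis. Payload 8.5 kg.
Tool frame: the origin (TCP) lies at the very end of the fingers, on their centre line; the grasp point (between the pads) lies 19 mm behind it; z points along the fingers, y is the direction in which the jaws open and shut (so a half turn about z gives the same grasp; the last joint's range is limited). The gripper opens to 85 mm and grips with 20 to 120 N. Pads are 22 mm wide; open, the fingers measure 114 mm over their backs; the gripper's body (76 mm by 85 mm) begins 54 mm behind the grasp point. The pads swing forward as they close: fully open they stand 13 mm farther back than shut.
Start: joints at [-12.336, 21.807, 74.336, -0, 83.858, -12.336], TCP at [0.55, 0, 0.231] pointing down, gripper open.
Joint ranges: [-178.18, 178.18], [-50.72, 133.34], [12.68, 142.11], [-81.47, 261.47], [9.98, 163.14], [-165.26, 165.26]. Speed limits (degrees/s): [136.94, 136.94, 180, 180, 180, 180].

INTERFACE

Orientations are given as a 3x3 rotation matrix whose columns are the frame's x, y, z axes.
In Python, from rig import env, vision, close_job, spotter gives the robot as it stands. The module is installed in compiled form; this text tells all that it offers.
- The arm moves only by the tool jog_arm, never from a script. Its argument "plan" is a list that holds one entry, the list of rows, each a list of 6 numbers: the shift along the tool's x, y, z in units of 40 mm (1.0 is 40 mm), then the turn, a rotation vector about the tool's x, y, z in units of 0.15 rad (1.0 is 0.15 rad). A call has 1 to 10 rows; each row shifts and turns the commanded pose from where the row before left it, along the tool's axes as they then stand; what a row does not reach is not made up. A row lasts 1/10 s, in which the tool goes at most 50 mm and 8.59 degrees, less where a joint would pass 70% of its speed; a pose out of reach is approached as far as the arm can. A call with a number of a shift or a turn outside -1 to 1 is refused whole. A call with a gripper value outside its range is refused whole. "grip" is the opening, from -1 (shut) to 1 (fully open), set as the call begins (left out, the last holds). The fingers move at their own pace and stop on an object; "squeeze" is the grip in N (left out, the last holds). Time passes only in rows, so rows that do not move let the fingers close. It gives the time, the measured TCP pose, the force and the opening at its end, in the units of the state.
- env.observe(): the state, without advancing time (a new reading comes with each control period).
- vision.get_image(name): name is "scene" or "side" or "wrist"; returns (picture, depth): 480x640x3 uint8, red, green, blue; 480x640 float32, m along the optical axis (not along the pixel's ray), 0 where there is no reading.
- vision.camera_info(name): a dict with "fx", "fy", "cx", "cy" (pixels), "rvec" (rotation vector, rad) and "tvec" (3), from world to camera coordinates, as OpenCV has them. Camera axes: x right, y down, z forward; pixel columns grow to the right and rows downward; lengths in m; the calibration is good to about 2 mm. The wrist camera is an equidistant fisheye: a pixel r from the principal point sees the ray r / f radians off the axis. A picture is of the moment at which its call begins: read the wrist's pose just before it. camera_info takes no time and is no camera call; for the wrist camera it gives the pose at the moment of the call.
- close_job(): hands the job in, once; it reports no verdict.
Trained networks look in the newest picture that a camera, given by its name, has taken for a name from the list of things; names that differ only in an ending like _2 or _b are one class to them, and where a whole thing is asked for, a point or a joint stands for the part that bears it (a point fixed in the world has none). Each returns a list of dicts, best first, with "score" (0 to 1); they miss things now and then, are a little off and sometimes report something else, mostly with a low value. They report only what shows in the picture. A call takes as long as a camera call. They do not tell look-alikes from the thing itself.
- spotter.trace(camera, query): "pixels" (480x640 bool, what is visible of it) and "rect" ([left, top, right, bottom] in pixels, round what is visible of it).
The state is a dict: "time_s": time; "q": joint angles; "qvel": joint speeds; "joint_efforts": joint torques, N m; "position": TCP position; "tool_rot": TCP orientation; "ft_force": force on the tool from outside, world axes, zero at the start; "wrist_torque": the same for the moment, N m; "grip_width": finger opening in m.
Only numpy, scipy, OpenCV 4.12 (cv2) and the standard library are available. Lean on these libraries where they do the work, as an engineer would, in place of code of your own. Each camera call takes 0.05 s, during which the arm holds its last target.

TASK

The battery pack in the charging cradle is full: squeeze its two sprung side tabs together, lift it out of the cradle, and push it fully home in the empty bay of the hive monitor, then let go so that both tabs spring out under the bay's lips and the pack stays down against the ejector. Ease it out and in by feel: never pull, push or wedge it against the cradle or the monitor with more than about 4 kg of force, and do not tip over the honey jar that stands between them.

Things in the scene. Friction and masses are not known exactly. Their poses are not given: they have to be found in the camera images.
- pack: Black battery pack, loose, about 0.26 kg, 80 mm tall. Origin: centre of its underside, z up; x along its 60 mm side, y along the line through its two tabs. Lower 44 mm: 60 (x) by 48 (y) mm, foot edges rounded 4 mm; head above: 60 by 34 mm. Works equally well turned half a turn. Each tab's barb has a flat top 28.5 mm above the underside, reaches 28.5 mm from the middle, and is sloped below.
- pack_top (a point): Centre of the pack's flat top, 80 mm above its underside. Pushed down here into a well, the unpinched pack snaps in by itself: the sloped barbs push the tabs in, and these spring out again under the lips. To come out, both tabs must be pinched 4 mm or more at once; otherwise the barbs hold it.
- tab_l (a joint): How far the sprung upright tab on the pack's +y side is pressed in: 0 fully out, 0.005 m fully pinched; it slides straight inward, 2 N to start, 6 N at the stop. Its ribbed grip face is 28 mm wide (x), from 47 to 81 mm above the underside. Over both tabs' faces: 56 mm at rest, 46 mm fully pinched.
- tab_r (a joint): The same for the like tab on the pack's -y side.
- cradle: Grey charging cradle, fixed: block 110 (x) by 96 (y) mm, 52 mm high, a 28 mm high step on its +x side. Origin: centre of the block's underside, z up. The pack stands latched in its well at the start, axes the same, 1 mm clearance per side and 1.5 mm of play upward.
- cradle_rim (a point): Centre of the mouth of the cradle's open-topped well, 52 mm above the table. Well: 62 mm along x, 50 mm along y, 40 mm deep, floor 12 mm above the table. On both y sides a lip 10 mm thick at the mouth overhangs an undercut 30 mm high and 11 mm deep, where the barbs lie.
- monitor: Hive monitor, light plastic, fixed: a 110 (x) by 96 (y) by 52 mm block with a well just like the cradle's (lips on its y sides), and on its +x side a 40 mm high housing, 100 mm long, with a dark screen. Origin: centre of the block's underside, z up.
- bay_rim (a point): Centre of the mouth of the monitor's well, 52 mm above the table; well 62 (x) by 50 (y) mm, 40 mm deep. On its floor a sprung steel ejector plate, 30 by 16 mm, stands 8 mm high and pushes up with 2 N there, 5 N when pressed flush. A pack left unlatched is lifted about 5 mm off the floor; a latched one is held 1 to 1.5 mm off it by the lips.
- honey_jar: Glass honey jar with a metal cap, loose, 68 mm across and 95 mm tall, between cradle and monitor, nearer the robot. Origin: centre of its underside.
Mind the look-alikes: they are no part of the job. Several things have the shape of the pack; the one meant has the colours described above.

How it is judged (in metres and radians):
On the way:
1. the pack is lifted clear of the charging cradle (its underside above the cradle's rim) (z of pack in the frame of cradle above 0.055 m), for 0.1 s.
At the end, for the whole second after the job is handed in: The pack is upright in the monitor's well (within 4 mm of its centre, tilted less than 0.06 rad), down to within 3.5 mm of the well's floor, at rest, with both tabs sprung out to within 2 mm, so latched under both lips (horizontal distance between pack and monitor below 0.004 m and z of pack in the frame of monitor below 0.0155 m and angle between the z axis of pack and the z axis of monitor, either way round below 0.06 rad and value of joint each of tab_l, tab_r below 0.002 m and linear speed of pack below 0.02 m/s); the robot touches nothing.
It fails at once if the pack is forced against the cradle with more than 40 N (contact force between pack and cradle above 40 N).
It fails at once if the pack is forced against the monitor or its ejector with more than 40 N (contact force between pack and monitor above 40 N).
It fails at once if the honey jar is tipped over (angle between honey_jar's own z axis and vertical above 0.5 rad).
It also fails if it takes over 61 s, if anything falls off the work surface, if the arm or the gripper's body presses on something with over 40 N, if the wrist force passes 120 N, or if a joint passes its speed limit or range.

## Working session

There is one attempt and no reset: what is moved stays moved. The work goes in short steps, Python scripts to look and compute and a tool call to move; the robot and the scene stay as the last step left them, time stands still between calls to the robot, and variables do not carry over. Pictures are saved under pics/ and viewed, and the job is handed in when it is done.

Besides the shell and the picture viewer there is one more tool, called after "Emit:" by a JSON object that holds its "name" and its "arguments", one argument or row to a line. jog_arm: Moves the arm, as the interface text tells. Its arguments: {"type":"object","properties":{"plan":{"type":"array"},"grip":{"type":"number"},"squeeze":{"type":"number"}},"required":["plan"]}

```bash
mkdir -p pics; cat > h.py <<'E'
from rig import env, vision, close_job, spotter
import numpy as np, cv2
def save(name,out):
    p,d=vision.get_image(name); cv2.imwrite('pics/'+out+'.png',p[:,:,::-1]); return p,d
def cam(name):
    c=vision.camera_info(name); R,_=cv2.Rodrigues(np.array(c['rvec'],float)); return c,R,np.array(c['tvec'],float).ravel()
def cloud(name,d):
    c,R,t=cam(name)
    v,u=np.mgrid[0:480,0:640]
    P=np.stack([(u-c['cx'])/c['fx']*d,(v-c['cy'])/c['fy']*d,d],-1)
    W=(P-t)@R
    W[d<=0]=np.nan
    return W
E
python3 - <<'E'
from h import *
for n in ['scene','side','wrist']:
    p,d=save(n,n+'0')
    np.save(n+'0.npy',d)
    print(n,vision.camera_info(n))
    if n!='wrist':
        for q in ['pack','cradle','monitor','honey_jar']:
            for r in spotter.trace(n,q): print(q,r['score'],r['rect'],r['pixels'].sum())
s=env.observe();print(s)
E
```

```text
scene {'fx': 504.0643933087573, 'fy': 504.0643933087573, 'cx': 324.96390080864063, 'cy': 234.6944112518486, 'rvec': array([ 1.88612887,  1.32059355, -0.68182718]), 'tvec': array([-0.09229062, -0.21990377,  1.31596322])}
pack 0.92 [207.6, 253.9, 246.9, 299.2] 1369
pack 0.68 [128.8, 272.1, 181.8, 340.0] 2301
pack 0.67 [284.7, 243.0, 323.6, 305.1] 1954
cradle 0.75 [198.0, 259.0, 269.5, 350.7] 3447
monitor 0.59 [212.2, 255.2, 249.3, 298.2] 1340
monitor 0.55 [440.1, 203.8, 570.0, 297.9] 6239
honey_jar 0.82 [331.5, 188.7, 369.6, 244.5] 1693
side {'fx': 458.63124657874556, 'fy': 458.63124657874556, 'cx': 318.7441569246704, 'cy': 248.55436185007105, 'rvec': array([ 2.09522093, -0.6430164 ,  0.30875581]), 'tvec': array([-0.42627244,  0.20530454,  0.71328464])}
pack 0.78 [435.2, 335.7, 488.9, 401.6] 2707
pack 0.66 [360.9, 299.5, 452.0, 368.1] 3546
pack 0.63 [382.8, 288.0, 428.7, 332.5] 1510
pack 0.57 [344.9, 254.6, 378.7, 308.5] 1624
cradle 0.72 [355.2, 301.3, 450.4, 369.1] 3518
monitor 0.76 [239.1, 175.3, 324.8, 232.5] 3062
honey_jar 0.74 [248.4, 233.0, 284.2, 292.8] 1850
wrist {'fx': 371.648
[... 315 characters left out ...]
    8.38567401e+01, -1.23363462e+01]), 'qvel': array([ 0.01412833, -0.03089923,  0.02026826,  0.09655196,  0.05617219,
        0.03712372]), 'joint_efforts': array([-7.86119599e-04, -4.48102534e+01, -2.31372428e+01, -1.76066924e-04,
        5.76678322e-04, -1.90622643e-05]), 'position': array([ 5.49965682e-01, -1.30293009e-07,  2.31316520e-01]), 'tool_rot': array([[ 5.76041386e-06,  1.00000000e+00, -1.18556704e-05],
       [ 1.00000000e+00, -5.76025943e-06,  1.30262503e-05],
       [ 1.30261820e-05, -1.18557454e-05, -1.00000000e+00]]), 'ft_force': array([-0.0958535 , -0.52539262,  0.17417255]), 'wrist_torque': array([ 0.02669918, -0.03653175, -0.02791857]), 'grip_width': 0.08542241701062427}
```

View pics/scene0.png

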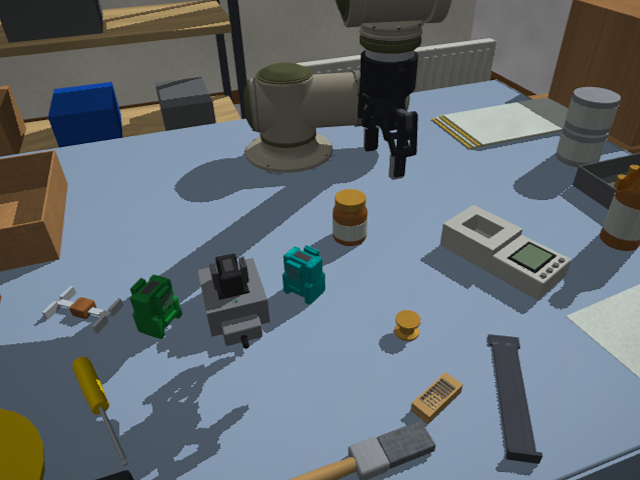

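View pics/side0.png

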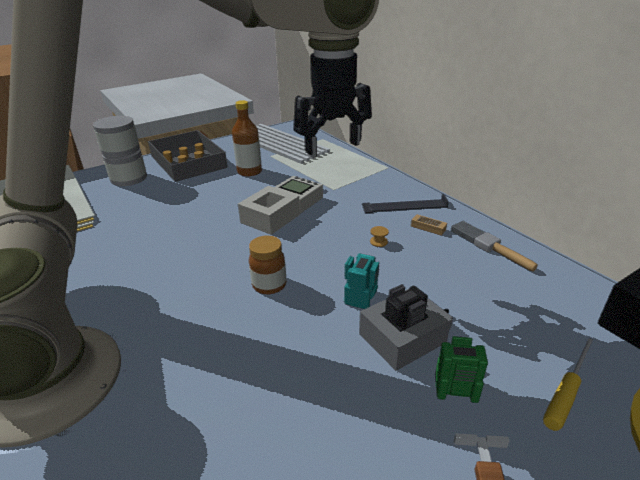

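View pics/wrist0.png

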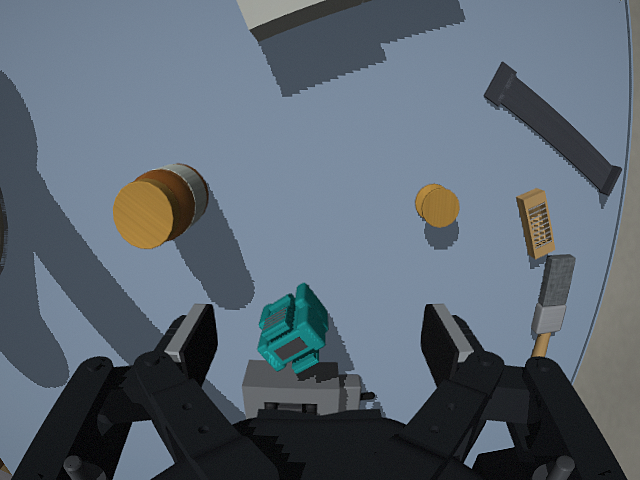

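The black pack sits in the grey cradle at scene pixel (232,280). The teal (303,273) and green (155,305) packs are decoys, the jar is at (350,217) and the monitor at (500,245). Next I measure with depth.

```bash
cat > m.py <<'E'
from h import *
A=[]
for n in ['scene','side']:
    W=cloud(n,np.load(n+'0.npy')); im=cv2.imread(f'pics/{n}0.png')
    A.append((n,W,im))
    t=(np.abs(W[...,2])<0.02); print(n,'table z',np.nanmedian(W[...,2][t]))
def rect(P):
    r=cv2.minAreaRect((P[:,:2]*1000).astype(np.float32)); return np.round(r[0],1),np.round(r[1],1),round(r[2],1)
boxes={'scene':{'cradle':(195,255,272,352),'mon':(438,200,572,295),'jar':(328,186,372,246)},
'side':{'cradle':(355,284,454,370),'mon':(236,174,328,234),'jar':(246,234,288,294)}}
for n,W,im in A:
    for k,(l,t,r,b) in boxes[n].items():
        w=W[t:b,l:r].reshape(-1,3); c=im[t:b,l:r].reshape(-1,3)
        z=w[:,2]
        h=np.histogram(z[np.isfinite(z)],bins=np.arange(-.01,.12,.005)); print(n,k,dict(zip(np.round(h[1][:-1],3),h[0])))
        bands={'cradle':[(.047,.057),(.085,.1)],'mon':[(.047,.057),(.035,.045)],'jar':[(.09,.1)]}[k]
        for lo,hi in bands:
            m=(z>lo)&(z<hi); 
            if m.sum()>5: print('  ',lo,hi,m.sum(),np.median(z[m]),rect(w[m]), w[m].mean(0).round(4), w[m].min(0).round(3),w[m].max(0).round(3))
E
python3 m.py
```

```text
scene table z -0.0002223125161637037
side table z 0.00038937370766234554
scene cradle {np.float64(-0.01): np.int64(0), np.float64(-0.005): np.int64(1659), np.float64(0.0): np.int64(1075), np.float64(0.005): np.int64(123), np.float64(0.01): np.int64(173), np.float64(0.015): np.int64(158), np.float64(0.02): np.int64(160), np.float64(0.025): np.int64(641), np.float64(0.03): np.int64(140), np.float64(0.035): np.int64(142), np.float64(0.04): np.int64(154), np.float64(0.045): np.int64(234), np.float64(0.05): np.int64(1547), np.float64(0.055): np.int64(90), np.float64(0.06): np.int64(86), np.float64(0.065): np.int64(86), np.float64(0.07): np.int64(97), np.float64(0.075): np.int64(93), np.float64(0.08): np.int64(102), np.float64(0.085): np.int64(138), np.float64(0.09): np.int64(530), np.float64(0.095): np.int64(0), np.float64(0.1): np.int64(0), np.float64(0.105): np.int64(0), np.float64(0.11): np.int64(0)}
   0.047 0.057 1776 0.051577269722299826 (array([ 516.1, -249.1]), array([ 96. , 115.8]), 89.0) [ 0.5335 -0.2513  0.0516] [ 0.457 -0.298  0.047] [ 0.574 -0.2    0.057]
   0.085 0.1 668 0.0
[... 4840 characters left out ...]
loat64(0.03): np.int64(79), np.float64(0.035): np.int64(80), np.float64(0.04): np.int64(72), np.float64(0.045): np.int64(79), np.float64(0.05): np.int64(81), np.float64(0.055): np.int64(80), np.float64(0.06): np.int64(86), np.float64(0.065): np.int64(121), np.float64(0.07): np.int64(110), np.float64(0.075): np.int64(56), np.float64(0.08): np.int64(70), np.float64(0.085): np.int64(71), np.float64(0.09): np.int64(229), np.float64(0.095): np.int64(287), np.float64(0.1): np.int64(0), np.float64(0.105): np.int64(0), np.float64(0.11): np.int64(0)}
   0.09 0.1 516 0.09512161432818153 (array([400. ,   9.1]), array([61. , 57.2]), 61.8) [0.3987 0.0064 0.0949] [ 0.37  -0.021  0.09 ] [0.43  0.039 0.098]
```

Emit:
{"name": "jog_arm", "arguments": {
  "plan": [
    [[0, 0, 0, 0, 0, 1], [0, 0, 0, 0, 0, 1], [0, 0, 0, 0, 0, 1], [0, 0, 0, 0, 0, 1], [0, 0, 0, 0, 0, 1], [0, 0, 0, 0, 0, 1], [0, 0, 0, 0, 0, 1], [0, 0, 0, 0, 0, 1], [0, 0, 0, 0, 0, 1], [0, 0, 0, 0, 0, 1]]
  ],
  "grip": 1,
  "squeeze": 25
}}

```text
time_s: 1.55
position: [0.55, 0.0, 0.2313]
tool_rot: [[0.998, 0.065, -0.0], [0.065, -0.998, 0.0], [-0.0, -0.0, -1.0]]
ft_force: [-0.3, -0.1, 0.6]
grip_width: 0.0853
```

Emit:
{"name": "jog_arm", "arguments": {
  "plan": [
    [[0, 0, 0, 0, 0, 0.59], [0, 1, 0, 0, 0, 0], [0, 1, 0, 0, 0, 0], [0, 1, 0, 0, 0, 0], [-0.4, 1, 0, 0, 0, 0], [-0.4, 1, 0, 0, 0, 0], [-0.1, 1, 0, 0, 0, 0], [0, 0, 0, 0, 0, 0], [0, 0, 0, 0, 0, 0]]
  ]
}}

```text
time_s: 2.45
position: [0.5095, -0.2398, 0.2311]
tool_rot: [[1.0, -0.019, -0.0], [-0.019, -1.0, 0.0], [-0.0, -0.0, -1.0]]
ft_force: [-0.0, -0.1, -0.1]
grip_width: 0.0855
```

```bash
python3 - <<'E'
from h import *
s=env.observe();print(s['time_s'],s['q'],s['position'],s['tool_rot'])
c=vision.camera_info('wrist')
p,d=save('wrist','w1');np.save('w1.npy',d);np.save('w1c.npy',[c['rvec'],c['tvec']],allow_pickle=True)
for q in ['pack','cradle']:
    for r in spotter.trace('wrist',q): print(q,r['score'],r['rect'])
E
```

```text
2.45 [-3.72491907e+01  2.31563832e+01  7.22041502e+01  1.37613636e-02
  8.46663454e+01  5.38546889e+01] [ 0.50954712 -0.23976881  0.2311064 ] [[ 9.99813951e-01 -1.92875737e-02 -2.28677752e-04]
 [-1.92874636e-02 -9.99813867e-01  4.74310145e-04]
 [-2.37783479e-04 -4.69811286e-04 -9.99999861e-01]]
pack 0.78 [151.7, 159.1, 241.5, 245.6]
pack 0.67 [412.3, 164.3, 499.3, 250.0]
pack 0.57 [288.4, 167.3, 364.3, 253.6]
cradle 0.62 [272.0, 87.8, 384.7, 263.8]
```

View pics/w1.png

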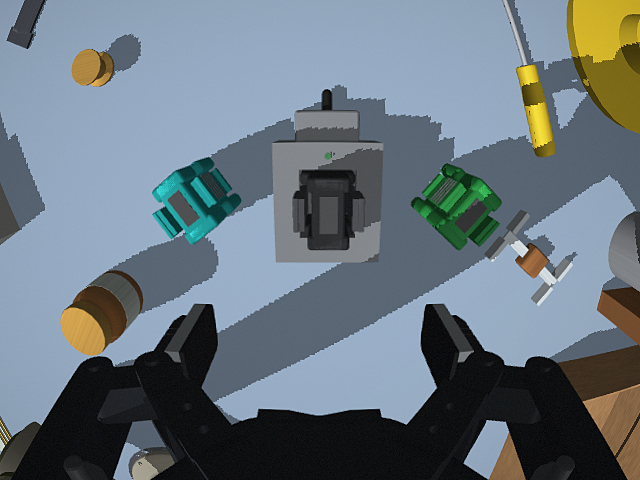

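```bash
cat >> h.py <<'E'
def wcloud(d,c):
    R,_=cv2.Rodrigues(np.array(c['rvec'],float)); t=np.array(c['tvec'],float).ravel()
    v,u=np.mgrid[0:480,0:640]; x=(u-c['cx'])/c['fx'];y=(v-c['cy'])/c['fy'];th=np.hypot(x,y)
    k=np.where(th>1e-9,np.tan(th)/np.maximum(th,1e-9),1)
    P=np.stack([x*k*d,y*k*d,d],-1); W=(P-t)@R; W[d<=0]=np.nan; return W
def rect(P):
    r=cv2.minAreaRect((P[:,:2]*1000).astype(np.float32)); return np.round(r[0],1),np.round(r[1],1),round(r[2],1)
E
python3 - <<'E'
from h import *
d=np.load('w1.npy');c=vision.camera_info('wrist');W=wcloud(d,c);np.save('w1W.npy',W)
def reg(l,t,r,b,lo,hi):
    w=W[t:b,l:r].reshape(-1,3);m=(w[:,2]>lo)&(w[:,2]<hi);w=w[m];print((l,t,r,b),lo,len(w),rect(w),np.median(w[:,2]).round(4),w.min(0).round(4),w.max(0).round(4))
reg(265,80,390,270,.047,.057); reg(265,80,390,270,.06,.1);reg(265,80,390,270,.085,.1);reg(265,80,390,270,.025,.031)
reg(145,150,246,250,.01,.1);reg(405,155,506,255,.01,.1);reg(50,260,150,360,.088,.1);
print(W[210,327])
# head width / tab rows
for v in (195,210,225):
    print([(u,*(W[v,u]*1000).round(1)) for u in range(286,372,4)])
E
```

```text
(265, 80, 390, 270) 0.047 8377 (array([ 516.5, -245.8]), array([ 96.9, 110.7]), 89.3) 0.0519 [ 0.4609 -0.2949  0.047 ] [ 0.5721 -0.1969  0.057 ]
(265, 80, 390, 270) 0.06 4064 (array([ 517.7, -245.3]), array([57.3, 59.6]), 88.3) 0.0918 [ 0.4874 -0.2741  0.06  ] [ 0.5475 -0.2167  0.0949]
(265, 80, 390, 270) 0.085 3608 (array([ 517.4, -245.3]), array([57.2, 59. ]), 88.5) 0.092 [ 0.4874 -0.2738  0.085 ] [ 0.5469 -0.2167  0.0949]
(265, 80, 390, 270) 0.025 2056 (array([ 550. , -252.1]), array([ 82. , 101.1]), 89.3) 0.0278 [ 0.4992 -0.2934  0.025 ] [ 0.6009 -0.2114  0.0308]
(145, 150, 246, 250) 0.01 4658 (array([ 523.1, -123.5]), array([60.7, 57.6]), 33.8) 0.0788 [ 0.4911 -0.1585  0.0101] [ 0.5598 -0.0931  0.0828]
(405, 155, 506, 255) 0.01 4756 (array([ 492.3, -392.1]), array([121.9,  60. ]), 49.0) 0.0788 [ 0.4509 -0.4458  0.01  ] [ 0.5499 -0.3326  0.0829]
(50, 260, 150, 360) 0.088 1772 (array([401.7,   9.9]), array([58.8, 59.6]), 27.4) 0.0944 [ 0.3713 -0.0199  0.088 ] [0.4311 0.0398 0.0966]
[ 0.52119063 -0.24450976  0.09339905]
[(286, np.float64(525.4), np.float64(-209.2), np.float64(50.4)
[... 3464 characters left out ...]
0, np.float64(509.0), np.float64(-246.7), np.float64(93.0)), (334, np.float64(508.8), np.float64(-249.9), np.float64(92.4)), (338, np.float64(508.4), np.float64(-253.1), np.float64(91.1)), (342, np.float64(508.6), np.float64(-256.2), np.float64(92.2)), (346, np.float64(498.3), np.float64(-262.1), np.float64(55.3)), (350, np.float64(498.5), np.float64(-265.6), np.float64(56.1)), (354, np.float64(508.5), np.float64(-265.7), np.float64(92.3)), (358, np.float64(508.7), np.float64(-268.8), np.float64(93.3)), (362, np.float64(508.9), np.float64(-271.9), np.float64(93.9)), (366, np.float64(497.1), np.float64(-280.4), np.float64(52.0)), (370, np.float64(496.9), np.float64(-284.2), np.float64(51.5))]
```

Emit:
{"name": "jog_arm", "arguments": {
  "plan": [
    [[0.18, 0.19, 0.5, 0, 0, 0], [0, 0, 1, 0, 0, 0], [0, 0, 1, 0, 0, 0], [0, 0, 0.5, 0, 0, 0], [0, 0, 0, 0, 0, 0], [0, 0, 0, 0, 0, 0]]
  ]
}}

```text
time_s: 3.2
position: [0.5174, -0.2466, 0.1122]
tool_rot: [[1.0, -0.016, 0.001], [-0.016, -1.0, -0.001], [0.001, 0.001, -1.0]]
ft_force: [0.1, -0.4, -0.7]
grip_width: 0.0855
```

```bash
python3 - <<'E'
from h import *
s=env.observe();print(s['time_s'],s['position'],s['ft_force'])
c=vision.camera_info('wrist')
p,d=save('wrist','w2');W=wcloud(d,c);np.save('w2W.npy',W)
m=(W[...,2]>.085)&(W[...,2]<.1); m[300:]=0
m=cv2.morphologyEx(m.astype(np.uint8),cv2.MORPH_OPEN,np.ones((3,3)))>0
n,l,st,ce=cv2.connectedComponentsWithStats(m.astype(np.uint8))
for i in range(1,n):
    if st[i,4]>150: print(st[i],rect(W[l==i]),W[l==i].mean(0))
print(rect(W[m]))
E
```

```text
3.2 [ 0.51744835 -0.24659187  0.11224509] [ 0.06201849 -0.39913585 -0.66671161]
[ 284  227   73   73 4399] (array([ 528.9, -247.2]), array([36.5, 34.3]), 0.2) [ 0.53138612 -0.24702874  0.09133267]
[262 260  22  40 755] (array([ 520.1, -223.6]), array([ 9.4, 21.8]), 88.4) [ 0.52192164 -0.22375223  0.09145245]
[358 260  22  40 769] (array([ 519.8, -270.3]), array([ 9.3, 20.8]), 88.3) [ 0.5214202  -0.27003994  0.09139741]
(array([ 527.9, -247. ]), array([56.3, 38. ]), 89.5)
```

View pics/w2.png

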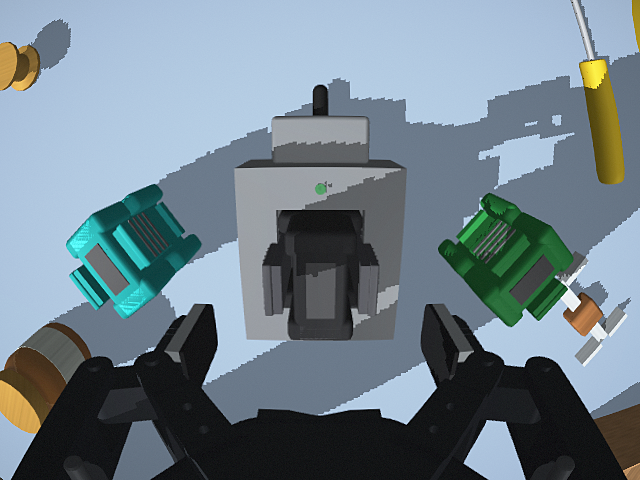

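```bash
python3 - <<'E'
from h import *
W=np.load('w2W.npy')
m=(W[...,2]>.085)&(W[...,2]<.1)&(np.abs(W[...,0]-.517)<.04)&(np.abs(W[...,1]+.247)<.033)
m=cv2.morphologyEx(m.astype(np.uint8),cv2.MORPH_OPEN,np.ones((3,3)))>0
n,l,st,ce=cv2.connectedComponentsWithStats(m.astype(np.uint8))
for i in range(1,n):
    if st[i,4]>150: print(st[i],rect(W[l==i]),W[l==i].mean(0))
print(rect(W[m]))
m=(W[...,2]>.047)&(W[...,2]<.057)&(np.abs(W[...,0]-.517)<.075)&(np.abs(W[...,1]+.247)<.06)
print(rect(W[m]))
E
```

```text
[ 284  227   73  113 6791] (array([ 517. , -246.8]), array([34.3, 59.8]), 89.1) [ 0.52014978 -0.24681836  0.09139306]
[ 262  260   22   56 1030] (array([ 517. , -223.5]), array([ 9.4, 28.1]), 88.4) [ 0.51815006 -0.22371301  0.09155111]
[ 358  260   22   56 1048] (array([ 516.2, -270.3]), array([ 9.3, 28. ]), 88.8) [ 0.51754858 -0.27005396  0.09154349]
(array([ 517. , -246.9]), array([56.1, 59.8]), 88.8)
(array([ 516.1, -246.9]), array([ 96.8, 111.3]), 88.7)
```

Emit:
{"name": "jog_arm", "arguments": {
  "plan": [
    [[0, 0, 0.4, 0, 0, 0], [0, 0, 0.4, 0, 0, 0], [0, 0, 0.3, 0, 0, 0], [0, 0, 0.15, 0, 0, 0.03], [0, 0, 0, 0, 0, 0], [0, 0, 0, 0, 0, 0]]
  ]
}}

```text
time_s: 3.85
position: [0.5172, -0.2473, 0.062]
tool_rot: [[1.0, -0.022, 0.001], [-0.022, -1.0, -0.001], [0.001, 0.001, -1.0]]
ft_force: [-0.5, -0.4, 0.1]
grip_width: 0.0853
```

Emit:
{"name": "jog_arm", "arguments": {
  "plan": [
    [[0, 0, 0, 0, 0, 0], [0, 0, 0, 0, 0, 0], [0, 0, 0, 0, 0, 0], [0, 0, 0, 0, 0, 0], [0, 0, 0, 0, 0, 0], [0, 0, 0, 0, 0, 0]]
  ],
  "grip": 0.28,
  "squeeze": 20
}}

```text
time_s: 4.45
position: [0.517, -0.2472, 0.0616]
tool_rot: [[1.0, -0.022, 0.001], [-0.022, -1.0, -0.0], [0.001, 0.0, -1.0]]
ft_force: [0.2, 0.6, 3.7]
grip_width: 0.0547
```

Emit:
{"name": "jog_arm", "arguments": {
  "plan": [
    [[0, 0, 0, 0, 0, 0], [0, 0, 0, 0, 0, 0], [0, 0, 0, 0, 0, 0], [0, 0, 0, 0, 0, 0], [0, 0, 0, 0, 0, 0]]
  ],
  "grip": -0.3,
  "squeeze": 25
}}

```text
time_s: 4.95
position: [0.5171, -0.2473, 0.0621]
tool_rot: [[1.0, -0.022, 0.001], [-0.022, -1.0, -0.001], [0.001, 0.001, -1.0]]
ft_force: [-1.9, 0.6, 8.3]
grip_width: 0.0436
```

Emit:
{"name": "jog_arm", "arguments": {
  "plan": [
    [[0, 0, -0.05, 0, 0, 0], [0, 0, -0.05, 0, 0, 0], [0, 0, -0.05, 0, 0, 0], [0, 0, -0.05, 0, 0, 0], [0, 0, 0, 0, 0, 0]]
  ]
}}

```text
time_s: 5.45
position: [0.5168, -0.247, 0.0694]
tool_rot: [[1.0, -0.022, -0.0], [-0.022, -1.0, 0.0], [-0.0, -0.0, -1.0]]
ft_force: [-0.1, -0.6, -3.6]
grip_width: 0.0432
```

Emit:
{"name": "jog_arm", "arguments": {
  "plan": [
    [[0, 0, -0.15, 0, 0, 0], [0, 0, -0.2, 0, 0, 0], [0, 0, -0.25, 0, 0, 0], [0, 0, -0.25, 0, 0, 0], [0, 0, -0.25, 0, 0, 0], [0, 0, -0.3, 0, 0, 0], [0, 0, -0.5, 0, 0, 0], [0, 0, -1, 0, 0, 0], [0, 0, -0.8, 0, 0, 0], [0, 0, 0, 0, 0, 0]]
  ]
}}

```text
time_s: 6.45
position: [0.5181, -0.2479, 0.2227]
tool_rot: [[1.0, -0.022, 0.007], [-0.022, -1.0, -0.006], [0.008, 0.006, -1.0]]
ft_force: [0.4, -0.1, -3.3]
grip_width: 0.0437
```

```bash
python3 - <<'E'
from h import *
s=env.observe();print(s['time_s'],s['position'],s['ft_force'],s['grip_width'])
c=vision.camera_info('wrist')
p,d=save('wrist','w3');W=wcloud(d,c);np.save('w3W.npy',W)
p,d=save('side','s3')
E
```

```text
6.45 [ 0.51809211 -0.24792753  0.22266486] [ 0.37897365 -0.12419799 -3.32262973] 0.043662551973594414
```

View pics/w3.png

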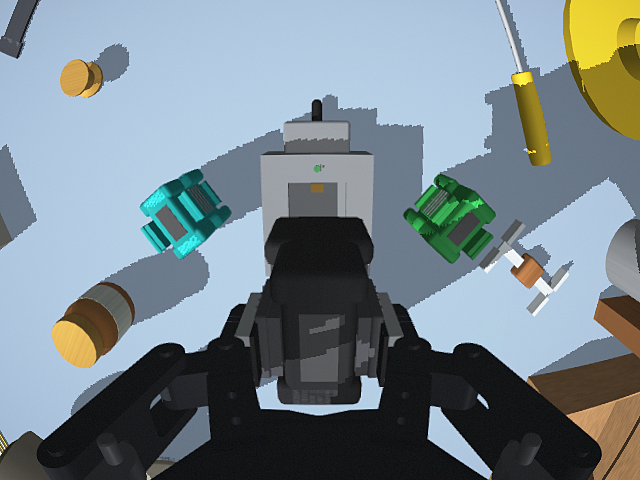

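View pics/s3.png

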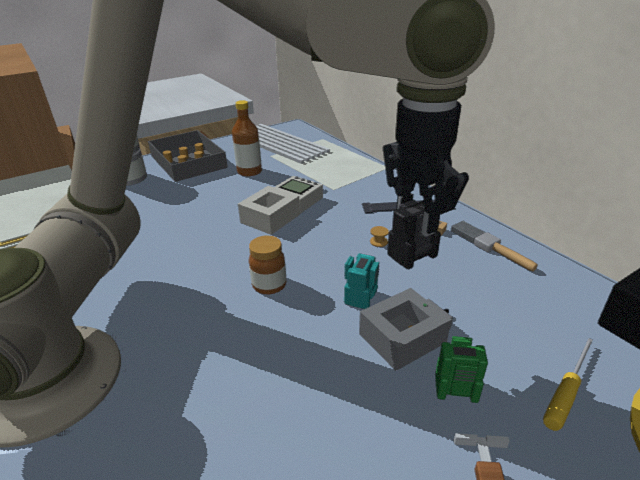

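Emit:
{"name": "jog_arm", "arguments": {
  "plan": [
    [[0, -1, 0, 0, 0, 0], [0, -1, 0, 0, 0, 0], [0, -1, 0, 0, 0, 0], [0, -1, 0, 0, 0, 0], [0, -1, 0, 0, 0, 0], [0, -1, 0, 0, 0, 0], [0, -1, 0, 0, 0, 0], [0, -1, 0, 0, 0, 0], [0, -1, 0, 0, 0, 0], [0, -1, 0, 0, 0, 0]]
  ]
}}

```text
time_s: 7.55
position: [0.5248, 0.1544, 0.2158]
tool_rot: [[1.0, -0.022, -0.003], [-0.022, -1.0, -0.0], [-0.003, 0.0, -1.0]]
ft_force: [0.8, -0.4, -2.7]
grip_width: 0.0432
```

Emit:
{"name": "jog_arm", "arguments": {
  "plan": [
    [[-0.17, -1, 0, 0, 0, 0], [0, -0.85, 0, 0, 0, 0], [0, 0, 0, 0, 0, -0.9], [0, 0, 0, 0, 0, -0.9], [0, 0, 0, 0, 0, -0.83], [0, 0, 0, 0, 0, 0], [0, 0, 0, 0, 0, 0], [0, 0, 0, 0, 0, 0]]
  ]
}}

```text
time_s: 8.35
position: [0.5203, 0.2269, 0.2168]
tool_rot: [[0.932, 0.361, -0.001], [0.361, -0.932, -0.0], [-0.001, -0.0, -1.0]]
ft_force: [-0.0, -0.4, -2.9]
grip_width: 0.0435
```

```bash
python3 - <<'E'
from h import *
s=env.observe();print(s['time_s'],s['position'],s['tool_rot'].round(4),s['ft_force'],s['grip_width'])
c=vision.camera_info('wrist')
p,d=save('wrist','w4');W=wcloud(d,c);np.save('w4W.npy',W)
E
```

```text
8.35 [0.52034825 0.22687435 0.21676914] [[ 9.324e-01  3.613e-01 -1.200e-03]
 [ 3.613e-01 -9.324e-01 -2.000e-04]
 [-1.100e-03 -2.000e-04 -1.000e+00]] [-0.00343856 -0.42126066 -2.90062989] 0.04351957337738457
```

View pics/w4.png

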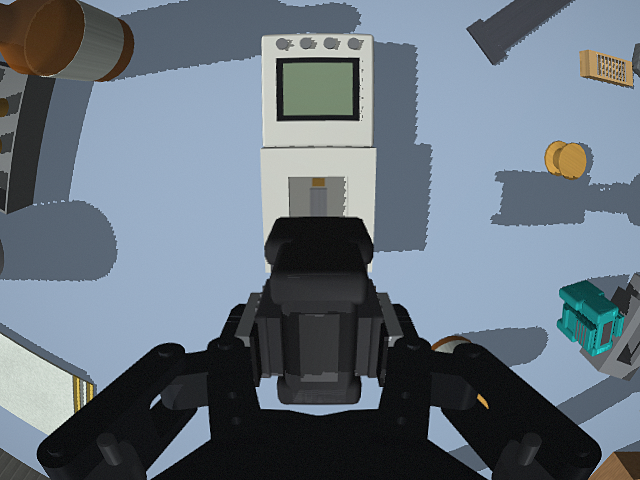

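```bash
python3 - <<'E'
from h import *
from scipy.optimize import least_squares
poses={'w1':([0.50954712,-0.23976881,0.2311],np.deg2rad(-1.105)),'w2':([0.51744835,-0.24659187,.1122],np.deg2rad(-.92)),'w3':([.51809211,-.24792753,.22266],np.deg2rad(-1.25)),'w4':([0.52034825,.22687435,.21677],np.arctan2(.3613,.9324))}
for k,(p,yaw) in poses.items():
    W=np.load(k+'W.npy'); D=W-np.array(p); c,s=np.cos(yaw),np.sin(yaw)
    X=c*D[...,0]+s*D[...,1]; Y=-s*D[...,0]+c*D[...,1]   # pack-like frame (z up), x=tool x
    Z=W[...,2]
    m=(Z>.045)&(Z<.058)&(np.abs(X)<.08)&(np.abs(Y)<.07)
    if k in('w3','w4'): m[300:]=0
    # edge points: y sides per x bin, x+ edge per y bin, well +x edge
    xs=np.arange(-.05,.05,.003); L=[];Rr=[]
    for x in xs:
        q=m&(np.abs(X-x)<.0015)
        if q.sum()>20: L.append((x,Y[q].max()));Rr.append((x,Y[q].min()))
    L=np.array(L);Rr=np.array(Rr)
    top=np.array([(y,X[m&(np.abs(Y-y)<.0015)].max()) for y in np.arange(-.04,.041,.004) if (m&(np.abs(Y-y)<.0015)).sum()>5])
    # well +x edge: min X of top surface in |Y|<.02 with X>0.01
    wl=[(y,X[m&(np.abs(Y-y)<.0015)&(X>.022)].min()) for y in np.arange(-.018,.019,.003)if (m&(X>.022)&(np.abs(Y-y)<.0015)).sum()>3]; wl=np.array(wl)
    f=lambda A:(np.median(A[:,1])*1000).round(2)
    g=lambda A:np.rad2deg(np.polyfit(A[:,0],A[:,1],1)[0]).round(2)
    print(k,'L',f(L),g(L),len(L),'R',f(Rr),g(Rr),'mid',(f(L)+f(Rr))/2,'top',f(top),-g(top),'well+x',f(wl), -g(wl) if len(wl)>2 else '')
    # raw median mid x of L
    if k in('w3','w4'):
        # pack body points: Z above .12
        q=(Z>.12)&(np.abs(Y)<.04)&(np.abs(X)<.045); q[:210]=0
        print('  pack', q.sum(), (Y[q].min()*1e3).round(1),(Y[q].max()*1e3).round(1),(X[q].max()*1e3).round(1))
        for zl in np.arange(.165,.29,.008):
            qq=q&(np.abs(Z-zl)<.004)
            if qq.sum()>30: print('   z',zl.round(3),qq.sum(),(np.percentile(Y[qq],[1,99])*1e3).round(1),(np.percentile(X[qq],[1,99])*1e3).round(1))
E
```

```text
w1 L 41.96 0.46 33 R -53.51 0.5 mid -5.774999999999999 top 62.51 0.3 well+x 37.5 21.62
w2 L 47.55 -0.0 34 R -48.35 -0.31 mid -0.40000000000000213 top 54.02 -0.19 well+x 28.47 1.05
w3 L 48.67 0.19 25 R -46.84 0.0 mid 0.9149999999999991 top 53.1 0.14 well+x 29.25 0.02
  pack 49082 -40.0 40.0 30.2
   z 0.173 64 [-19.9  22.2] [28.4 30. ]
   z 0.181 354 [-22.1  22.1] [28.4 30.1]
   z 0.189 344 [-22.2  22.3] [28.5 29.8]
   z 0.197 498 [-22.8  23.2] [ 9.3 29.9]
   z 0.205 494 [-22.2  22.9] [28.1 29.9]
   z 0.213 1127 [-22.9  23.8] [18.4 29.7]
   z 0.221 527 [-21.5  22.6] [13.  29.8]
   z 0.229 799 [-31.8  33. ] [ 6.1 29.6]
   z 0.237 1348 [-34.2  34.9] [ 5.8 29.7]
   z 0.245 2081 [-33.7  35.1] [-19.8  29.6]
   z 0.253 14505 [-27.3  28.5] [-28.1  28.7]
   z 0.261 1397 [-29.5  32.3] [-11.2  11.4]
   z 0.269 1357 [-39.7  39.8] [ 2.6 13.2]
   z 0.277 2689 [-39.9  39.8] [-7.5 11.8]
   z 0.285 440 [-30.8  32.5] [10.3 16.1]
w4 L 48.87 0.09 25 R -46.67 -0.12 mid 1.0999999999999979 top 57.53 0.01 well+x 33.89 0.04
  pack 49067 -40.0 40.0 30.2
   z 0.173 336 [-21.3  22.4] [28.2 29.9]
   z 0.181 329 [-21.8  22.7] [28.3 29.7]
   z 0.189 412 [-21.7  22.8] [28.2 29.9]
   z 0.197 549 [-22.6  23.5] [ 9.4 29.9]
   z 0.205 832 [-22.7  24.1] [18.6 29.8]
   z 0.213 816 [-21.6  23. ] [13.3 30. ]
   z 0.221 674 [-26.8  28.3] [10.1 29.9]
   z 0.229 1242 [-33.8  34.7] [ 6.3 30. ]
   z 0.237 1728 [-33.9  35. ] [-18.3  29.9]
   z 0.245 14942 [-29.3  31.1] [-27.7  29.5]
   z 0.253 1478 [-31.4  28.8] [-10.8  11.3]
   z 0.261 1075 [-39.4  39.4] [-0.6 13.8]
   z 0.269 2575 [-39.7  39.8] [-6.8 13.1]
   z 0.277 885 [-39.9  39.7] [-6.1 12.7]
   z 0.285 1406 [-27.8  28.9] [ 9.3 17.7]
```

Emit:
{"name": "jog_arm", "arguments": {
  "plan": [
    [[0.08, -0.02, 0.3, 0, 0, 0], [0, 0, 0.6, 0, 0, 0], [0, 0, 0.7, 0, 0, 0], [0, 0, 0.6, 0, 0, 0], [0, 0, 0.3, 0, 0, 0], [0, 0, 0, 0, 0, 0], [0, 0, 0, 0, 0, 0]]
  ]
}}

```text
time_s: 9.1
position: [0.5237, 0.229, 0.118]
tool_rot: [[0.932, 0.364, 0.001], [0.364, -0.932, 0.0], [0.001, 0.0, -1.0]]
ft_force: [0.1, -0.6, -2.6]
grip_width: 0.0434
```

```bash
python3 - <<'E'
from h import *
s=env.observe();print(s['time_s'],s['position'],s['tool_rot'].round(4),s['ft_force'],s['grip_width'])
c=vision.camera_info('wrist')
p,d=save('wrist','w5');W=wcloud(d,c);np.save('w5W.npy',W)
p,d=save('side','s5')
yaw=np.arctan2(s['tool_rot'][1,0],s['tool_rot'][0,0])
D=W-s['position']; c,sn=np.cos(yaw),np.sin(yaw)
X=c*D[...,0]+sn*D[...,1]; Y=-sn*D[...,0]+c*D[...,1];Z=W[...,2]
m=(Z>.045)&(Z<.057)&(np.abs(X)<.08)&(np.abs(Y)<.07)
L=[];R=[]
for x in np.arange(-.05,.055,.003):
    q=m&(np.abs(X-x)<.0015)
    if q.sum()>20: L.append((x,Y[q].max()));R.append((x,Y[q].min()))
L=np.array(L)*1e3;R=np.array(R)*1e3
print(L.round(1).tolist());print(R.round(1).tolist())
T=[(y*1e3,X[m&(np.abs(Y-y)<.0015)].max()*1e3) for y in np.arange(-.04,.041,.008)]
print(np.round(T,1).tolist())
T=[(y*1e3,X[m&(X>.022)&(np.abs(Y-y)<.0015)].min()*1e3) for y in np.arange(-.02,.021,.004)]
print(np.round(T,1).tolist())
E
cd pics; python3 -c "
import cv2
a=cv2.imread('s5.png')[130:260,200:400];cv2.imwrite('s5c.png',cv2.resize(a,None,fx=4,fy=4))"
```

```text
9.1 [0.52371369 0.22901815 0.11795432] [[ 9.316e-01  3.636e-01  1.100e-03]
 [ 3.636e-01 -9.316e-01  2.000e-04]
 [ 1.100e-03  2.000e-04 -1.000e+00]] [ 0.12831716 -0.63660289 -2.60588377] 0.043354760223936445
[[-29.0, 48.1], [-26.0, 47.8], [-23.0, 48.2], [-20.0, 48.7], [-17.0, 48.5], [-14.0, 48.3], [-11.0, 47.9], [-8.0, 48.5], [-5.0, 48.3], [-2.0, 47.9], [1.0, 48.4], [4.0, 48.2], [7.0, 48.1], [10.0, 48.4], [13.0, 48.4], [16.0, 47.9], [19.0, 48.4], [22.0, 48.4], [25.0, 48.0], [28.0, 48.4], [31.0, 48.3], [34.0, 48.2], [37.0, 48.5], [40.0, 48.5], [43.0, 48.5], [46.0, 48.7], [49.0, 48.5], [52.0, 47.9]]
[[-29.0, -47.5], [-26.0, -47.8], [-23.0, -47.8], [-20.0, -47.3], [-17.0, -47.7], [-14.0, -47.7], [-11.0, -47.4], [-8.0, -47.3], [-5.0, -47.6], [-2.0, -47.4], [1.0, -47.0], [4.0, -48.1], [7.0, -47.8], [10.0, -47.7], [13.0, -47.7], [16.0, -47.9], [19.0, -47.8], [22.0, -47.6], [25.0, -48.1], [28.0, -47.2], [31.0, -47.2], [34.0, -47.5], [37.0, -47.4], [40.0, -47.3], [43.0, -47.4], [46.0, -47.6], [49.0, -47.2], [52.0, -47.7]]
[[-40.0, 54.2], [-32.0, 54.0], [-24.0, 54.3], [-16.0, 54.2], [-8.0, 54.3], [0.0, 54.1], [8.0, 54.1], [16.0, 54.2], [24.0, 54.3], [32.0, 53.9], [40.0, 54.0]]
[[-20.0, 29.9], [-16.0, 30.0], [-12.0, 29.9], [-8.0, 30.1], [-4.0, 30.0], [0.0, 29.8], [4.0, 30.0], [8.0, 30.1], [12.0, 30.0], [16.0, 29.9], [20.0, 30.1]]
```

View pics/w5.png

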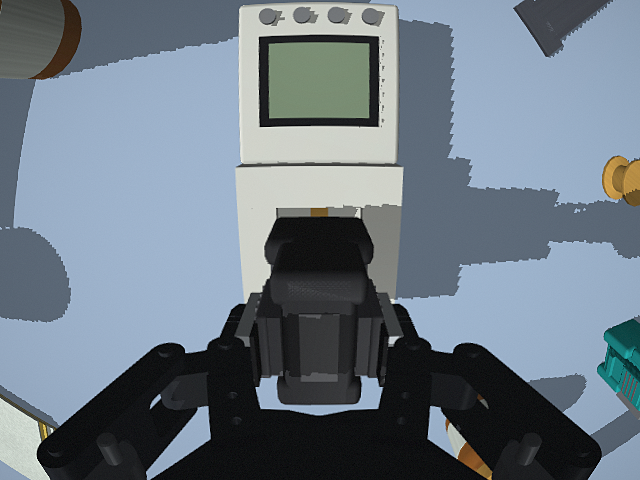

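View pics/s5c.png

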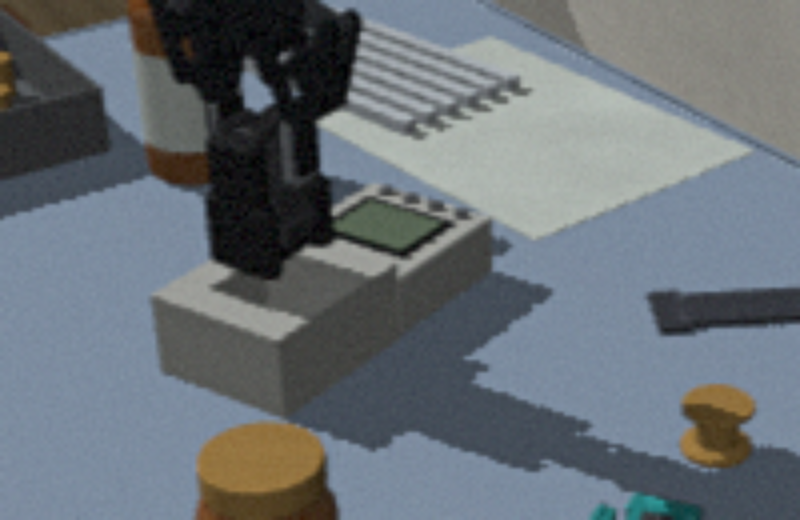

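Emit:
{"name": "jog_arm", "arguments": {
  "plan": [
    [[-0.013, 0, 0.1, 0, 0, 0], [0, 0, 0.1, 0, 0, 0], [0, 0, 0.1, 0, 0, 0], [0, 0, 0.05, 0, 0, 0], [0, 0, 0, 0, 0, 0]]
  ]
}}

```text
time_s: 9.7
position: [0.5226, 0.2286, 0.1029]
tool_rot: [[0.932, 0.364, -0.001], [0.364, -0.932, -0.0], [-0.001, -0.0, -1.0]]
ft_force: [0.3, -0.4, -2.8]
grip_width: 0.0429
```

Emit:
{"name": "jog_arm", "arguments": {
  "plan": [
    [[0, 0, 0.04, 0, 0, 0], [0, 0, 0.04, 0, 0, 0], [0, 0, 0.04, 0, 0, 0], [0, 0, 0, 0, 0, 0]]
  ]
}}

```text
time_s: 10.1
position: [0.5226, 0.2287, 0.0983]
tool_rot: [[0.931, 0.364, -0.0], [0.364, -0.931, -0.0], [-0.0, -0.0, -1.0]]
ft_force: [-1.3, -0.2, -2.8]
grip_width: 0.043
```

Emit:
{"name": "jog_arm", "arguments": {
  "plan": [
    [[0, 0, 0.05, 0, 0, 0], [0, 0, 0.05, 0, 0, 0], [0, 0, 0.05, 0, 0, 0], [0, 0, 0, 0, 0, 0]]
  ]
}}

```text
time_s: 10.5
position: [0.5226, 0.2287, 0.0922]
tool_rot: [[0.932, 0.364, -0.001], [0.364, -0.932, -0.0], [-0.001, -0.0, -1.0]]
ft_force: [0.5, -0.6, -1.8]
grip_width: 0.043
```

Emit:
{"name": "jog_arm", "arguments": {
  "plan": [
    [[0, 0, 0.05, 0, 0, 0], [0, 0, 0.05, 0, 0, 0], [0, 0, 0.05, 0, 0, 0], [0, 0, 0, 0, 0, 0]]
  ]
}}

```text
time_s: 10.9
position: [0.5226, 0.2287, 0.0862]
tool_rot: [[0.932, 0.364, -0.001], [0.364, -0.932, -0.0], [-0.001, -0.0, -1.0]]
ft_force: [-0.0, -0.0, -2.1]
grip_width: 0.0429
```

Sliding in freely; continuing.

Emit:
{"name": "jog_arm", "arguments": {
  "plan": [
    [[0, 0, 0.05, 0, 0, 0], [0, 0, 0.05, 0, 0, 0], [0, 0, 0.05, 0, 0, 0], [0, 0, 0.05, 0, 0, 0], [0, 0, 0, 0, 0, 0]]
  ]
}}

```text
time_s: 11.4
position: [0.5226, 0.2287, 0.0782]
tool_rot: [[0.931, 0.364, -0.001], [0.364, -0.931, -0.0], [-0.001, -0.0, -1.0]]
ft_force: [-0.5, 0.0, -3.3]
grip_width: 0.0434
```

Emit:
{"name": "jog_arm", "arguments": {
  "plan": [
    [[0, 0, 0.05, 0, 0, 0], [0, 0, 0.05, 0, 0, 0], [0, 0, 0.05, 0, 0, 0], [0, 0, 0, 0, 0, 0]]
  ]
}}

```text
time_s: 11.8
position: [0.5226, 0.2287, 0.0722]
tool_rot: [[0.932, 0.364, -0.001], [0.364, -0.932, -0.0], [-0.001, -0.0, -1.0]]
ft_force: [0.5, -0.1, -2.0]
grip_width: 0.0431
```

Emit:
{"name": "jog_arm", "arguments": {
  "plan": [
    [[0, 0, 0.04, 0, 0, 0], [0, 0, 0.04, 0, 0, 0], [0, 0, 0.03, 0, 0, 0], [0, 0, 0, 0, 0, 0]]
  ]
}}

```text
time_s: 12.2
position: [0.5228, 0.2287, 0.0682]
tool_rot: [[0.931, 0.364, 0.0], [0.364, -0.931, 0.0], [0.0, 0.0, -1.0]]
ft_force: [-0.9, 0.3, 0.4]
grip_width: 0.0431
```

Emit:
{"name": "jog_arm", "arguments": {
  "plan": [
    [[0, 0, 0.03, 0, 0, 0], [0, 0, 0.03, 0, 0, 0], [0, 0, 0.02, 0, 0, 0], [0, 0, 0, 0, 0, 0]]
  ]
}}

```text
time_s: 12.6
position: [0.5228, 0.2287, 0.0649]
tool_rot: [[0.931, 0.364, 0.0], [0.364, -0.931, 0.0], [0.0, 0.0, -1.0]]
ft_force: [-0.2, 0.5, 1.6]
grip_width: 0.0432
```

Emit:
{"name": "jog_arm", "arguments": {
  "plan": [
    [[0, 0, 0.03, 0, 0, 0], [0, 0, 0.02, 0, 0, 0], [0, 0, 0, 0, 0, 0]]
  ]
}}

```text
time_s: 12.9
position: [0.5228, 0.2287, 0.0629]
tool_rot: [[0.932, 0.364, 0.0], [0.364, -0.932, 0.0], [0.0, 0.0, -1.0]]
ft_force: [-0.3, -1.1, 1.0]
grip_width: 0.043
```

Emit:
{"name": "jog_arm", "arguments": {
  "plan": [
    [[0, 0, 0.02, 0, 0, 0], [0, 0, 0, 0, 0, 0]]
  ]
}}

```text
time_s: 13.1
position: [0.5228, 0.2287, 0.0623]
tool_rot: [[0.931, 0.364, 0.0], [0.364, -0.931, 0.0], [0.0, 0.0, -1.0]]
ft_force: [-0.6, 0.6, 3.9]
grip_width: 0.043
```

Emit:
{"name": "jog_arm", "arguments": {
  "plan": [
    [[0, 0, 0.02, 0, 0, 0], [0, 0, 0, 0, 0, 0]]
  ]
}}

```text
time_s: 13.3
position: [0.5229, 0.2287, 0.0622]
tool_rot: [[0.931, 0.364, 0.001], [0.364, -0.931, 0.0], [0.001, 0.0, -1.0]]
ft_force: [-2.7, -0.3, 10.2]
grip_width: 0.0431
```

Emit:
{"name": "jog_arm", "arguments": {
  "plan": [
    [[0, 0, 0.02, 0, 0, 0], [0, 0, 0, 0, 0, 0]]
  ]
}}

```text
time_s: 13.5
position: [0.523, 0.2288, 0.0622]
tool_rot: [[0.931, 0.364, 0.002], [0.364, -0.931, 0.0], [0.002, 0.0, -1.0]]
ft_force: [-4.5, -1.8, 17.0]
grip_width: 0.0431
```

Emit:
{"name": "jog_arm", "arguments": {
  "plan": [
    [[0, 0, 0, 0, 0, 0], [0, 0, 0, 0, 0, 0], [0, 0, 0, 0, 0, 0]]
  ],
  "grip": 0.25
}}

```text
time_s: 13.8
position: [0.5228, 0.2287, 0.0604]
tool_rot: [[0.931, 0.364, 0.0], [0.364, -0.931, 0.0], [0.0, 0.0, -1.0]]
ft_force: [0.2, -0.6, 2.1]
grip_width: 0.0533
```

Emit:
{"name": "jog_arm", "arguments": {
  "plan": [
    [[0, 0, 0, 0, 0, 0], [0, 0, 0, 0, 0, 0], [0, 0, 0, 0, 0, 0], [0, 0, 0, 0, 0, 0], [0, 0, 0, 0, 0, 0]]
  ],
  "grip": 1
}}

```text
time_s: 14.3
position: [0.5227, 0.2287, 0.0604]
tool_rot: [[0.931, 0.364, -0.0], [0.364, -0.931, -0.0], [-0.0, -0.0, -1.0]]
ft_force: [-0.3, 0.2, 0.1]
grip_width: 0.0854
```

```bash
python3 - <<'E'
from h import *
s=env.observe();print(s['time_s'],s['position'],s['ft_force'],s['grip_width'])
c=vision.camera_info('wrist')
p,d=save('wrist','w6');W=wcloud(d,c);np.save('w6W.npy',W)
for z in (.092,.1,.085): pass
Q=W[(np.hypot(W[...,0]-.5226,W[...,1]-.2287)<.04)&(W[...,2]>.075)&(W[...,2]<.12)]
print(np.histogram(Q[:,2],bins=np.arange(.075,.12,.002)), rect(Q))
E
```

```text
14.3 [0.52269927 0.22869557 0.06042343] [-0.32544756  0.24191454  0.12373587] 0.08543115839846982
(array([ 355,  368,  416,  441,  466,  559,  457,  780, 5302, 8580,  134,
          0,    0,    0,    0,    0,    0,    0,    0,    0,    0,    0]), array([0.075, 0.077, 0.079, 0.081, 0.083, 0.085, 0.087, 0.089, 0.091,
       0.093, 0.095, 0.097, 0.099, 0.101, 0.103, 0.105, 0.107, 0.109,
       0.111, 0.113, 0.115, 0.117, 0.119])) (array([522.3, 229. ]), array([61. , 57.6]), 21.6)
```

View pics/w6.png

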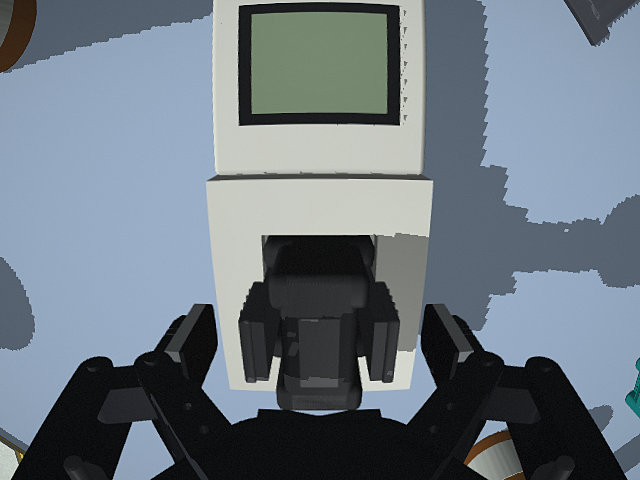

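Tabs appear out and the top is at about 0.093 m. I'll retreat and verify from above.

Emit:
{"name": "jog_arm", "arguments": {
  "plan": [
    [[0, 0, -0.3, 0, 0, 0], [0, 0, -0.6, 0, 0, 0], [0, 0, -1, 0, 0, 0], [0, 0, -1, 0, 0, 0], [-0.5, 0, -0.6, 0, 0, 0], [0, 0, 0, 0, 0, 0], [0, 0, 0, 0, 0, 0], [0, 0, 0, 0, 0, 0]]
  ]
}}

```text
time_s: 15.15
position: [0.504, 0.2214, 0.1996]
tool_rot: [[0.932, 0.364, -0.002], [0.364, -0.932, -0.0], [-0.002, -0.0, -1.0]]
ft_force: [0.6, 0.2, -0.1]
grip_width: 0.0855
```

```bash
python3 - <<'E'
from h import *
s=env.observe();print(s['time_s'],s['position'],s['ft_force'],s['grip_width'])
c=vision.camera_info('wrist')
p,d=save('wrist','w7');W=wcloud(d,c)
def rep(n,W):
    r=np.hypot(W[...,0]-.5226,W[...,1]-.2287)
    Q=W[(r<.042)&(W[...,2]>.085)&(W[...,2]<.12)]
    B=W[(r<.07)&(np.abs(W[...,2]-.052)<.004)]
    T=W[(r<.3)&(np.abs(W[...,2])<.01)]
    print(n,'pack top',np.percentile(Q[:,2],[5,25,50,75,95]).round(4),rect(Q),'block',np.median(B[:,2]).round(4),rect(B),'table',np.median(T[:,2]).round(4))
    H=Q[Q[:,2]>.088]; A=np.c_[H[:,:2],np.ones(len(H))]; k=np.linalg.lstsq(A,H[:,2],rcond=None)[0]; print('  slope',k[:2].round(4))
rep('wrist',W)
for n in('scene','side'):
    p,d=save(n,n+'7'); rep(n,cloud(n,d))
    for q in ['pack','honey_jar']:
        for r in spotter.trace(n,q): print(q,r['score'],r['rect'])
E
```

```text
15.15 [0.50398999 0.22141528 0.19961639] [ 0.62247886  0.1547072  -0.06244492] 0.08551546353260664
wrist pack top [0.0909 0.0925 0.0932 0.0938 0.0946] (array([522.4, 229.4]), array([59.7, 56. ]), 21.7) block 0.0516 (array([522.5, 228.8]), array([110.3,  96.5]), 21.6) table -0.0004
  slope [-0.0038 -0.0019]
scene pack top [0.086  0.0904 0.0924 0.0934 0.0946] (array([522.5, 226. ]), array([60.1, 59.4]), 25.7) block 0.0515 (array([522.1, 226. ]), array([113.3, 100.6]), 22.2) table -0.0004
  slope [-0.0082  0.0129]
pack 0.92 [129.5, 271.5, 180.2, 337.6]
pack 0.74 [281.4, 245.7, 326.1, 305.0]
pack 0.68 [459.7, 199.2, 503.8, 238.0]
honey_jar 0.55 [332.1, 190.1, 367.0, 248.4]
side pack top [0.0865 0.0908 0.0932 0.0944 0.0955] (array([520.7, 228.7]), array([61. , 58.6]), 20.2) block 0.0523 (array([523., 229.]), array([114.1,  98.8]), 21.1) table 0.0005
  slope [0.0176 0.0166]
pack 0.89 [344.8, 252.8, 379.0, 308.9]
pack 0.84 [434.4, 333.6, 487.1, 399.6]
pack 0.7 [257.2, 178.7, 281.5, 208.6]
honey_jar 0.56 [250.2, 236.1, 282.4, 292.9]
```

View pics/w7.png

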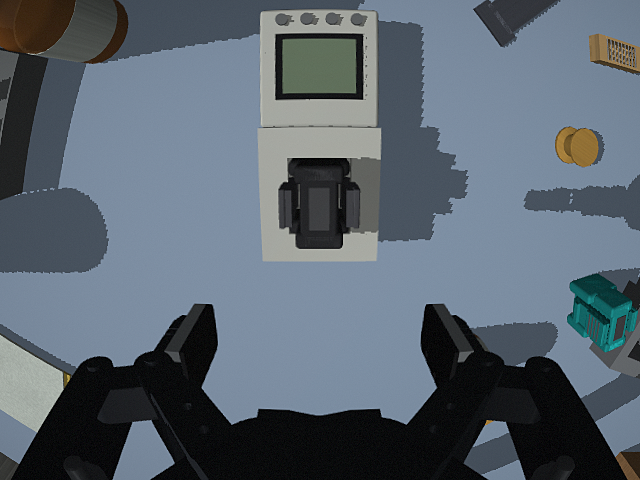

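View pics/side7.png

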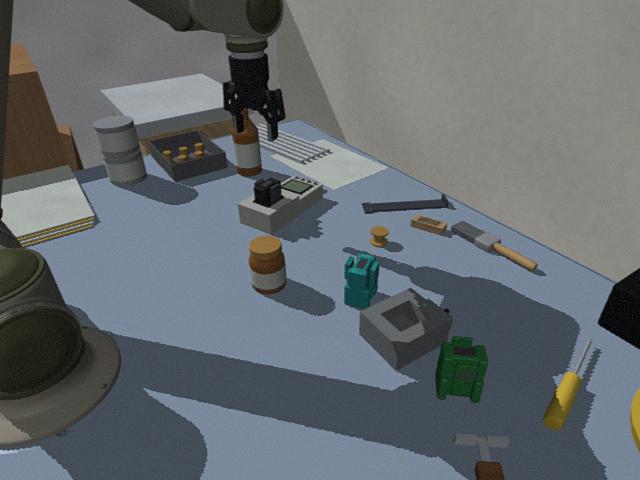

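```bash
python3 -c "
from rig import close_job; print(close_job())"
```

```text
the job is handed in; nothing more can be done
None
```

I moved the black pack from the cradle to the monitor's bay and let go of it. My last checks say it is latched under both lips. I handed the job in at about 15.5 s of the 61 s allowed; no verdict was reported.

**Getting it out and in:** I pinched both tabs with a 25 N grip and lifted the pack out with only about 3.6 N of pull. I carried it clear of the honey jar, then lined it up with the wrist camera. It slid into the bay with almost no side force. I pressed it to the floor against the ejector with up to 17 N at the wrist, well under the 40 N limit, then opened the fingers and backed off.

**Last checks:**

| Check | Reading |
|---|---|
| Pack top height (wrist camera) | 93.2 mm, so the underside is about 1.2 mm above the well floor, which fits a latched pack (1 to 1.5 mm) |
| Width over both tabs | 56 mm, fully out |
| Pack centre against monitor centre | within about 0.6 mm |
| Yaw difference | about 0.1° |
| Tilt | about 0.004 rad |
| Honey jar | upright, where it started |
| Gripper | open, clear of everything, no measured contact force |

**Disagreements:** The scene and side cameras gave noisier values for the pack, with about 3 mm of position scatter and slope estimates up to 0.024 rad. Their top heights, 92.4 and 93.2 mm, still agree with it being latched. Before insertion, two ways of measuring the x offset differed by about 0.6 mm. I used a value in between, and the pack went in without binding.

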